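Zero the readout at the stage datum

ROBOT

A 6-joint arm with a two-finger parallel gripper is mounted at the origin on a cart in front of the work surface, level with it; the furniture and walls round the work are solid. World frame = base frame: x ahead of the robot, y to its left, z up, the work surface at z = 0. Lengths are in mm, angles in rad, forces in N, time in s.
With the tool pointing down it reaches from about 350 to 975 mm from the base axis. Payload 7.1 kg.
Tool frame: the origin (TCP) lies midway between the tips of the shut fingers; the grasp point (between the pads) lies pinch_z behind it (pinch_z is the distance from the TCP to the grasp point, in mm); z points along the fingers, y is the line along which they close (so a half turn about z gives the same grasp; the last joint's range is limited). The gripper opens to 88 mm and grips with 3 to 60 N. Pads are 20 mm wide; open, the fingers measure 115 mm over their backs; the gripper's body (75 mm by 178 mm) begins 61 mm behind the grasp point.
Start: joints at [1.167, 0.423, 1.63, -0, 1.089, -0.019], TCP at [234.576, 579.292, 222.675] pointing down, gripper open.
Joint ranges: [-3, 3], [-0.9, 2.11], [0.09, 2.58], [-1.31, 4.45], [0.11, 2.69], [-2.54, 2.54]. Speed limits (rad/s): [2.39, 2.39, 3.01, 3.14, 3.14, 3.14].

INTERFACE

Orientations are given as a rotation vector (axis times angle).
In Python, from workcell import get_obs, get_image, close_job, pinch_z gives the robot as it stands.
- The arm moves only by the tool jog_arm, never from a script. Its argument "commands" is a list of rows, each a list of 3 entries, a list of its own where there are three numbers: the gripper command: -1 is shut, 1 is fully open, values between are in proportion, then the shift along the tool's x, y, z as a fraction of full scale, then the turn, a rotation vector about the tool's x, y, z as a fraction of full scale. In form: [[gripper, [tx, ty, tz], [rx, ry, rz]], ...]. A call has 1 to 10 rows; each row shifts and turns the commanded pose from where the row before left it, along the tool's axes as they then stand; what a row does not reach is not made up. Full scale, the value 1, is 0.1 m for a shift and 45 degrees for a turn. A row lasts 1/10 s, in which the tool goes at most 50 mm and 8.59 degrees, less where a joint would pass 70% of its speed; a pose out of reach is approached as far as the arm can. A call with a number of a shift or a turn outside -1 to 1 is refused whole. A call with a gripper value outside its range is refused whole. The fingers move at their own pace and stop on an object; the grip force is fixed at half the most. Time passes only in rows, so rows that do not move let the fingers close. It gives the time, the measured TCP pose, the force, the opening and the grip force at its end, in the units of the state.
- get_obs(): the state, without advancing time (a new reading comes with each control period).
- get_image(name): name is "scene" or "side" or "wrist"; returns a dict with "image" (480x640x3 uint8, blue, green, red), "z_map" (480x640 float32, mm along the optical axis (not along the pixel's ray), 0 where there is no reading), "intrinsics" (3x3 intrinsics, pixels), "eye" and "orientation" of the camera in the world; the wrist camera has in their place "mount" (4x4, takes a point from camera to tool coordinates, whose origin is the TCP and whose axes are the flange's). Camera axes: x right, y down, z forward; pixel columns grow to the right and rows downward; lengths in mm; the calibration is good to about 2 mm. A picture is of the moment at which its call begins: read the wrist's pose just before it.
- close_job(): hands the job in; it is judged then, once.
The state is a dict: "t": time; "qpos": joint angles; "qvel": joint speeds; "joint_torque": joint torques, N m; "ee_pos": TCP position; "orientation": TCP orientation; "ft_force": force on the tool from outside, world axes, zero at the start; "moment": the same for the moment, N m; "width": finger opening in mm; "grasp_force": force on a finger pad.
Only numpy, scipy, OpenCV 4.12 (cv2) and the standard library are available. Lean on these libraries where they do the work, as an engineer would, in place of code of your own. Each camera call takes 0.05 s, during which the arm holds its last target. There are 200 camera calls.

TASK

Slide the stage carrier (the black table with the blue grip post) until the fixed brass pointer stands inside the red datum ring, and let go. Then take the yellow-handled stylus from its stand, press the orange button down inside its blue-ringed recess in the sloped readout head, gently but firmly home, and keep it down for a good second. Put the stylus back upright in its stand, leaving the carrier on its datum and the bottles and vial between the instruments undisturbed.

Things in the scene. Friction and masses are not known exactly. Their poses are not given: they have to be found in the camera images.
- pointer_tip (a point): Tip of the stage's fixed, downward brass needle (6 mm thick), 42 mm above the worktop, 4 mm above the carrier. x and y of this frame are the two slide directions, z up. The needle hangs from a 10 mm steel arm (top 83 mm above the worktop) that runs 78 mm along +x to a post 86 mm high.
- datum_ring (a point): Centre of the red ring (inner radius 5 mm) flat on the white plate of the black carrier, 38 mm above the worktop. It moves with the carrier, which slides up to 36 mm either way along x and y from the place under the pointer, never turns, and stays where it is left (about 1.5 N friction each way). Axes as pointer_tip. The four black dots round it do not matter.
- carrier_post (a point): Centre of the blue square grip post fixed on the carrier, 20 x 20 mm, sides along x and y, from 41 to 87 mm above the worktop (this point: 64 mm). It stands 85 mm from the datum ring on its -x side; grip it from above and pull the carrier with it.
- stylus_handle (a point): Centre of the stylus' yellow handle, 16 x 16 mm, sides along x and y, 60 mm long (30 mm either way of this point along z, which runs from tip to handle end). Tip 95 mm below this point, collar 30 to 35 mm below it. In the stand the stylus hangs upright by its collar with this point 107 mm above the worktop.
- stylus: The loose stylus, 125 mm long, 70 g; origin at its tip, z along it towards the handle. Round steel shank 8 mm thick (7 mm at the rounded tip) and 60 mm long, black collar 26 mm across and 5 mm thick, then the yellow handle.
- stand_hole (a point): Mouth centre of the hole in the fixed stylus stand: grey block 50 x 50 mm on a 90 x 90 mm foot, top 72 mm above the worktop; hole 14 mm wide, 64 mm deep, 3 mm chamfer; z up, x and y along the block's sides.
- stage: The fixed x-y stage with its pointer and carrier, grey base 210 x 200 x 14 mm; origin on the worktop right under the pointer tip, axes as pointer_tip.
- console: The fixed readout console, with its button: foot 130 x 130 x 12 mm, white sloped head 110 x 170 x 36 mm, top edge 124 mm above the worktop. Origin on the worktop under the middle of the head, whose face slopes down towards the body's -x. More than 20 N on it does damage.
- button_mouth (a point): Centre of the blue-ringed mouth of the button recess in the head's face, about 80 mm above the worktop. z: outward normal of the face, 35 degrees from vertical; x up the slope. Round bore along -z, 16 mm wide, 3 mm chamfer. The orange button's face (14 mm across) lies 12 to 24 mm below the mouth, differently each time and not measured: feel for it.
- zero_button (a joint): Travel of the orange button down its bore, m: 0 released, 0.006 on its stop; 0.004 counts as pressed home. It starts to give at 3 N, 5 N moves it 4 mm, 6 N puts it on its stop; a spring brings it back.
- drop_blue: Loose dropper bottle with a blue collar, 22 mm wide, 77 mm high, between stage and console; origin under its centre. Leave alone.
- drop_red: Loose dropper bottle with a red collar, 22 mm wide, 77 mm high, between stage and console; origin under its centre. Leave alone.
- dish_vial: Loose white-capped vial, 22 mm wide, 44 mm high, between stage and console; origin under its centre. Leave alone.
There are look-alikes about, which are no part of the job. Leave any purple or turquoise look-alike of the stylus alone.

How it is judged (in metres and radians):
On the way, in this order (a step that is already met when the one before it is completed fails the run):
1. the carrier stands with the pointer inside the red ring and has been let go, the stylus still in its stand (horizontal distance between datum_ring and pointer_tip below 0.005 m and contact force between stage and the fingers below 0.1 N and distance between stylus_handle and stand_hole below 0.05 m), for 0.2 s.
2. the button is held 4 mm or more down by the stylus for 0.8 s, the carrier on its datum (horizontal distance between datum_ring and pointer_tip below 0.005 m and value of joint zero_button above 0.004 m and contact force between stylus and console above 1 N and contact force between console and the arm below 0.1 N and contact force between console and the fingers below 0.1 N), for 0.8 s.
3. the button is released (value of joint zero_button below 0.001 m), for 0.1 s.
At the end, for the whole second after the job is handed in: Pointer within 5 mm of the datum ring's centre seen from above, button released (under 1 mm down), stylus at rest in its stand, upright within 0.1 rad, handle centre at most 40 mm from the hole's mouth (35 mm when fully seated) and within 8 mm of its axis (horizontal distance between datum_ring and pointer_tip below 0.005 m and value of joint zero_button below 0.001 m and distance between stylus_handle and stand_hole below 0.04 m and horizontal distance between stylus_handle and stand_hole below 0.008 m and angle between stylus_handle's own z axis and vertical below 0.1 rad and linear speed of stylus below 0.02 m/s); the robot touches nothing.
It fails at once if the console is pushed with more than 20 N (contact force between console and anything else above 20 N).
It fails at once if a dropper bottle or the vial is moved more than 20 mm or tipped (distance of any of drop_blue, drop_red, dish_vial from where it was at the start of the episode above 0.02 m or angle between any of drop_blue, drop_red, dish_vial's own z axis and vertical above 0.4 rad).
It also fails if it takes over 61 s, if anything falls off the work surface, if the arm or the gripper's body presses on something with over 40 N, if the wrist force passes 120 N, or if a joint passes its speed limit or range.

## Working session

There is one attempt and no reset: what is moved stays moved. The work goes in short steps, Python scripts to look and compute and a tool call to move; the robot and the scene stay as the last step left them, time stands still between calls to the robot, and variables do not carry over. Pictures are saved under pics/ and viewed, at most 13 in all, crops included, and the job is handed in when it is done.

Besides the shell and the picture viewer there is one more tool, called after ">>>" in YAML: its name, and indented under it one key for each argument. jog_arm: Moves the arm, as the interface text tells. Its arguments: {"type":"object","properties":{"commands":{"type":"array","items":{"type":"array"}}},"required":["commands"]}

```bash
mkdir -p pics; ls; cat > h.py <<'E'
import numpy as np,cv2
from workcell import *
from scipy.spatial.transform import Rotation as R
def cam(n):
    o=get_obs(); g=get_image(n)
    if 'mount' in g:
        T=np.eye(4);T[:3,:3]=R.from_rotvec(o['orientation']).as_matrix();T[:3,3]=o['ee_pos'];T=T@np.array(g['mount'])
    else:
        T=np.eye(4);q=np.array(g['orientation']);T[:3,:3]=q if q.shape==(3,3) else R.from_rotvec(q).as_matrix();T[:3,3]=g['eye']
    K=np.array(g['intrinsics']);z=g['z_map'];v,u=np.mgrid[:480,:640]
    P=np.stack([(u-K[0,2])/K[0,0]*z,(v-K[1,2])/K[1,1]*z,z],-1)@T[:3,:3].T+T[:3,3]
    return g['image'],P,z,K,T
E
python3 - <<'E'
from h import *
print(get_obs(), pinch_z)
for n in ['scene','side','wrist']:
    im,P,z,K,T=cam(n); cv2.imwrite(f'pics/{n}0.png',im); np.savez(f'{n}0.npz',im=im,P=P,z=z,K=K,T=T); print(n,T.round(3).tolist(),K.tolist())
E
```

```text
pics
{'t': 0.0, 'qpos': array([ 1.16703502e+00,  4.23865549e-01,  1.63067539e+00,  1.69461967e-05,
        1.08858771e+00, -1.90259314e-02]), 'qvel': array([-0.00140285,  0.00132927,  0.00050138, -0.00109486, -0.00040812,
        0.00055684]), 'joint_torque': array([-9.10376389e-05, -5.44622111e+01, -2.73660475e+01,  6.45661284e-02,
        2.26156774e-02, -1.01964222e-04]), 'ee_pos': array([234.34226611, 578.81136788, 221.89200781]), 'orientation': array([-6.00568050e-01, -3.08330988e+00,  2.35382095e-03]), 'ft_force': array([-0.4577658 ,  0.57748861, -0.12285203]), 'moment': array([0.00656742, 0.06169881, 0.00828435]), 'grasp_force': 0.0, 'width': 87.87323403829923} 18.700000000000003
scene [[-0.54, -0.518, 0.663, -369.665], [-0.841, 0.325, -0.432, 533.417], [0.008, -0.791, -0.612, 873.28], [0.0, 0.0, 0.0, 1.0]] [[571.981704260066, 0.0, 319.78385762068285], [0.0, 571.981704260066, 235.34237788419497], [0.0, 0.0, 1.0]]
side [[0.864, -0.255, 0.433, -5.921], [-0.503, -0.425, 0.753, -830.797], [-0.008, -0.869, -0.495, 634.414], [0.0, 0.0, 0.0, 1.0]] [[585.3619667934321, 0.0, 321.73686596819505], [0.0, 585.3619667934321, 236.65697854012294], [0.0, 0.0, 1.0]]
wrist [[0.375, 0.897, 0.234, 171.536], [0.927, -0.362, -0.097, 603.888], [-0.002, 0.253, -0.967, 384.541], [0.0, 0.0, 0.0, 1.0]] [[384.6090828224049, 0.0, 318.09590410300456], [0.0, 384.6090828224049, 239.49512565728128], [0.0, 0.0, 1.0]]
```

View pics/scene0.png

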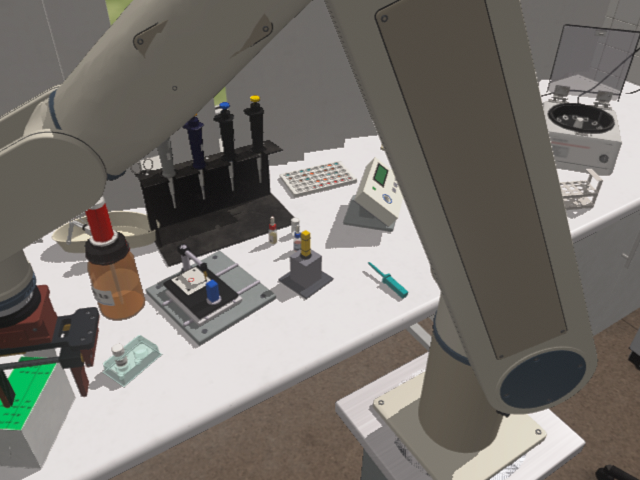

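View pics/side0.png

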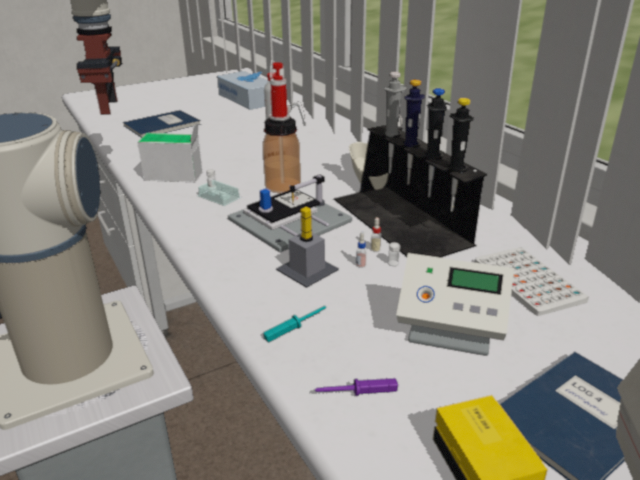

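Scene view: stage at about (205,285), blue post at (212,292), yellow stylus in the grey stand at (306,243), bottles at (272,232) and (297,235), console at (372,195). Side view: post (265,200), stylus (306,225), button ring (426,294).
Look-alikes for the stylus: turquoise, scene (388,280) / side (295,323); purple, side (358,386); yellow-capped pipette, side (460,120). I choose the yellow-handled one in the stand.

```bash
python3 - <<'E'
from h import *
S=np.load('scene0.npz');D=np.load('side0.npz')
a=cv2.resize(D['im'][165:285,220:420],(800,480),interpolation=cv2.INTER_CUBIC)
cv2.imwrite('pics/crop_side.png',a)
b=cv2.resize(S['im'][220:340,140:340],(800,480),interpolation=cv2.INTER_CUBIC)
cv2.imwrite('pics/crop_scene.png',b)
def sel(A,m,box):
    u0,v0,u1,v1=box;mm=np.zeros((480,640),bool);mm[v0:v1,u0:u1]=1
    return mm&m&(A['z']>0)
for nm,A,bp,bs,bst in [('scene',S,(140,220,290,345),(295,225,320,262),(270,225,340,300)),('side',D,(220,165,360,260),(297,203,316,243),(270,200,345,290))]:
    hsv=cv2.cvtColor(A['im'],cv2.COLOR_BGR2HSV);H,Sa,V=[hsv[...,i].astype(int) for i in range(3)];P=A['P']
    m=sel(A,(H>100)&(H<130)&(Sa>150)&(V>60),bp);p=P[m];print(nm,'post',len(p),p.min(0).round(),p.max(0).round(),np.median(p,0).round(1), 'top',p[p[:,2]>84].mean(0).round(1),(p[:,2]>84).sum())
    m=sel(A,(H>18)&(H<35)&(Sa>150),bs);p=P[m];print('handle',len(p),p.min(0).round(),p.max(0).round(),np.median(p,0).round(1),'top',p[p[:,2]>134].mean(0).round(1),(p[:,2]>134).sum())
    m=sel(A,((H<8)|(H>172))&(Sa>120),bp);p=P[m];p=p[(p[:,2]>30)&(p[:,2]<46)];print('red',len(p),p.min(0).round(),p.max(0).round(),p.mean(0).round(1))
    def rect(lo,hi,box,name):
        m=sel(A,(P[...,2]>lo)&(P[...,2]<hi),box);q=m.astype(np.uint8);n,l,st,_=cv2.connectedComponentsWithStats(q)
        k=1+st[1:,4].argmax();p=P[l==k];print(name,len(p),[np.round(x,1) for x in cv2.minAreaRect(p[:,:2].astype(np.float32))],p[:,2].mean().round(1))
    rect(9,18,bp,'stagebase');rect(67,76,bst,'standtop');rect(30,44,bp,'carrier');rect(4,16,bst,'foot')
# console
P=D['P'];im=D['im'];hsv=cv2.cvtColor(im,cv2.COLOR_BGR2HSV)
m=sel(D,hsv[...,2]>0,(400,255,512,332))&(P[...,2]>40)
p=P[m];
for _ in range(6):
    c=p.mean(0);n=np.linalg.svd(p-c,full_matrices=False)[2][2];n*=np.sign(n[2]);p=p[abs((p-c)@n)<2.5]
print('console n',n.round(3),np.degrees(np.arccos(n[2])),c.round(1),len(p),p[:,2].min(),p[:,2].max())
m=sel(D,(hsv[...,0]>95)&(hsv[...,0]<130)&(hsv[...,1]>110),(412,280,442,310));p=P[m];vv,uu=np.nonzero(m)
print('ring',len(p),p.mean(0).round(1),uu.min(),uu.max(),vv.min(),vv.max())
(x,ax,ang)=cv2.fitEllipse(np.c_[uu,vv].astype(np.float32));print(x,ax)
# ray to plane
K,T=D['K'],D['T']
px=((uu.min()+uu.max())/2,(vv.min()+vv.max())/2)
r=T[:3,:3]@np.array([(px[0]-K[0,2])/K[0,0],(px[1]-K[1,2])/K[1,1],1]);t=T[:3,3];print('mouth',(t+r*((c-t)@n)/(r@n)).round(1))
for b in [('bottles',(350,215,405,272))]:
    m=sel(D,(P[...,2]>10),b[1]);n_,l,st,_=cv2.connectedComponentsWithStats(m.astype(np.uint8))
    for k in range(1,n_):
        if st[k,4]>60:p=P[l==k];print(st[k],p.min(0).round(),p.max(0).round(),p.mean(0).round())
E
```

```text
scene post 85 [458. 222.  37.] [523. 260.  88.] [465.1 249.6  83.5] top [466.  248.7  85.4] 30
handle 153 [443.  26.  78.] [462.  43. 139.] [449.2  37.8 112.2] top [452.5  35.1 136.3] 25
red 6 [610.  27.  41.] [622.  34.  45.] [614.5  30.7  43.8]
stagebase 3257 [array([521.2, 237.5]), array([214.9, 201. ]), np.float64(10.3)] 13.1
standtop 293 [array([454.3,  34.4]), array([52.8, 54.6]), np.float64(14.5)] 71.1
carrier 1920 [array([517.5, 259.2]), array([145.2, 102. ]), np.float64(10.4)] 36.9
foot 471 [array([453.8,  35.2]), array([91.6, 91. ]), np.float64(15.3)] 6.9
side post 174 [457. -12.  36.] [552. 277.  89.] [467.3 240.7  64. ] top [468.2 241.6  85.8] 19
handle 293 [446.  20.  32.] [563. 220. 140.] [452.7  26.3 110.3] top [454.9  29.9 136.8] 40Traceback (most recent call last):
  File "<stdin>", line 14, in <module>
    return umr_minimum(a, axis, None, out, keepdims, initial, where)
ValueError: zero-size array to reduction operation minimum which has no identity
```

View pics/crop_side.png

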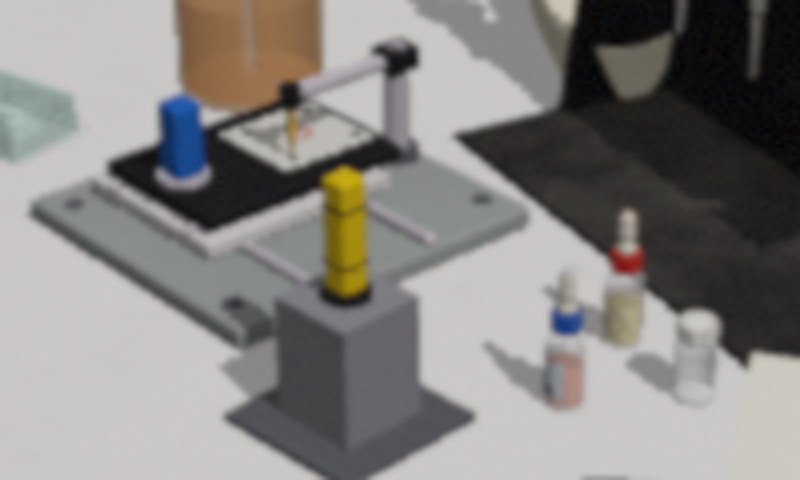

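View pics/crop_scene.png

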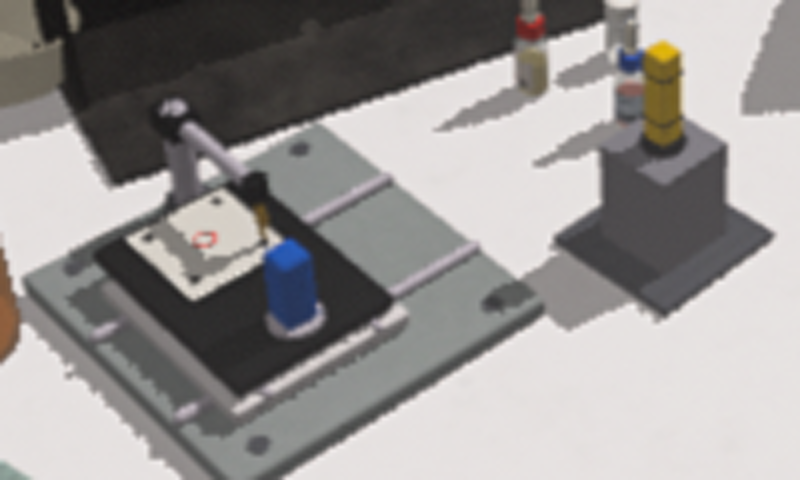

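The crops confirm the choice: yellow square handle above a black collar in the grey stand. Red ring at scene crop (205,240), side crop (306,132). Needle tip at scene crop (263,233), side crop (292,157).

```bash
cat >> h.py <<'E'
def ray(K,T,px,z=None,pl=None):
    r=T[:3,:3]@np.array([(px[0]-K[0,2])/K[0,0],(px[1]-K[1,2])/K[1,1],1]);t=T[:3,3]
    if pl is None: return t+r*(z-t[2])/r[2]
    c,n=pl; return t+r*((c-t)@n)/(r@n)
E
python3 - <<'E'
from h import *
S=np.load('scene0.npz');D=np.load('side0.npz')
def sel(A,m,box):
    u0,v0,u1,v1=box;mm=np.zeros((480,640),bool);mm[v0:v1,u0:u1]=1
    return mm&m&(A['z']>0)
for n,A,o,pts in [('scene',S,(140,220),dict(tip=(263,233),ring=(205,240))),('side',D,(220,165),dict(tip=(292,157),ring=(306,132)))]:
    for k,(x,y) in pts.items():
        print(n,k,ray(A['K'],A['T'],(o[0]+(x+.5)/4-.5,o[1]+(y+.5)/4-.5),42 if k=='tip' else 38).round(1))
    bx=(180,270,200,290) if n=='scene' else (285,190,305,205)
    im=A['im'].astype(int);m=(im[...,2]-im[...,1]>25)&(abs(im[...,1]-im[...,0])<40);m=sel(A,m,bx);v,u=np.nonzero(m);print(len(u),u.mean(),v.mean(),ray(A['K'],A['T'],(u.mean(),v.mean()),38).round(1))
P=D['P'];im=D['im'];hsv=cv2.cvtColor(im,cv2.COLOR_BGR2HSV)
bp=(220,165,360,260)
for lo,hi,nm in [(9,18,'base'),(30,44,'carrier')]:
    m=sel(D,(P[...,2]>lo)&(P[...,2]<hi),bp);n_,l,st,_=cv2.connectedComponentsWithStats(m.astype(np.uint8));p=P[l==1+st[1:,4].argmax()];print(nm,[np.round(x,1) for x in cv2.minAreaRect(p[:,:2].astype(np.float32))])
m=sel(D,(P[...,2]>68)&(P[...,2]<76),(270,225,345,290));p=P[m];print('stand',[np.round(x,1) for x in cv2.minAreaRect(p[:,:2].astype(np.float32))])
m=sel(D,hsv[...,2]>0,(400,255,512,332))&(P[...,2]>40)
p=P[m]
for _ in range(6):
    c=p.mean(0);n=np.linalg.svd(p-c,full_matrices=False)[2][2];n*=np.sign(n[2]);p=p[abs((p-c)@n)<2.5]
print('console n',n.round(3),np.degrees(np.arccos(n[2])),c.round(1),len(p),p[:,2].min(),p[:,2].max())
m=sel(D,(hsv[...,0]>95)&(hsv[...,0]<130)&(hsv[...,1]>90),(412,280,442,310));vv,uu=np.nonzero(m)
px=((uu.min()+uu.max())/2,(vv.min()+vv.max())/2);print('ring',len(uu),uu.min(),uu.max(),vv.min(),vv.max(),'mouth',ray(D['K'],D['T'],px,pl=(c,n)).round(1))
for nm,A,b in [('side',D,(350,215,405,272)),('scene',S,(264,212,302,248))]:
    P=A['P'];m=sel(A,(P[...,2]>8),b);n_,l,st,_=cv2.connectedComponentsWithStats(m.astype(np.uint8))
    for k in range(1,n_):
        if st[k,4]>60:p=P[l==k];print(nm,st[k],p.min(0).round(),p.max(0).round(),p.mean(0).round())
E
```

```text
scene tip [536.1 237.3  42. ]
scene ring [551.9 264.7  38. ]
19 191.05263157894737 279.42105263157896 [552.3 264.1  38. ]
side tip [531.3 233.3  42. ]
side ring [557.1 265.1  38. ]
9 291.77777777777777 194.11111111111111 [557.2 287.2  38. ]
base [array([443.8, 220.7]), array([ 58.2, 202.7]), np.float64(11.4)]
carrier [array([530.1, 257.4]), array([167.1, 104.6]), np.float64(9.7)]
stand [array([455.1,  31.9]), array([53.4, 53.9]), np.float64(15.7)]
console n [-0.433 -0.398  0.809] 36.036263764523085 [ 564.8 -272.    94.1] 5219 58.48397665358618 126.39804058110138Traceback (most recent call last):
  File "<stdin>", line 22, in <module>
    return umr_minimum(a, axis, None, out, keepdims, initial, where)
ValueError: zero-size array to reduction operation minimum which has no identity
```

```bash
cat >> h.py <<'E'
def down(yaw): # tool z down, tool y (closing line) at world angle yaw (deg)
    a=np.radians(yaw); y=np.array([np.cos(a),np.sin(a),0]); z=np.array([0,0,-1.]); return np.c_[np.cross(y,z),y,z]
def plan(wps,grip,step=40,deg=8.,start=None):
    """wps: list of (pos, Rmat or None[,step]); rows along the straight lines"""
    o=get_obs(); p=np.array(o['ee_pos']); Q=R.from_rotvec(o['orientation'])
    if start: p,Q=np.array(start[0]),R.from_matrix(start[1])
    out=[]
    for w in wps:
        q=np.array(w[0],float); G=Q if w[1] is None else R.from_matrix(w[1]); st=w[2] if len(w)>2 else step
        rv=(Q.inv()*G).as_rotvec(); n=max(1,int(np.ceil(np.linalg.norm(q-p)/st)),int(np.ceil(np.degrees(np.linalg.norm(rv))/deg)))
        d=(q-p)/n
        for i in range(n):
            t=Q.inv().apply(d)/100; out.append([grip,[round(x,3)+0. for x in t],[round(x,3)+0. for x in rv/n/(np.pi/4)]]); Q=Q*R.from_rotvec(rv/n)
        p=q;Q=G
    print(len(out),'rows')
    for i in range(0,len(out),10): print(str(out[i:i+10]).replace(' ',''))
E
python3 - <<'E'
from h import *
S=np.load('scene0.npz');D=np.load('side0.npz')
P=D['P']
for n,(u,v) in dict(bottle=(282,165),pump=(277,70),pumpmid=(280,100),rackbox=(165,140),pip=(395,80),pip2=(460,105),pipbase=(380,160),pot=(212,180)).items(): print(n,P[v,u].round())
h=D['im'][280:310,412:442]
hsv=cv2.cvtColor(D['im'],cv2.COLOR_BGR2HSV)
im=D['im'].astype(int);m=(im[...,0]-im[...,2]>25);m[:280]=0;m[312:]=0;m[:,:408]=0;m[:,445:]=0
vv,uu=np.nonzero(m);c=np.array([564.8,-272,94.1]);n=np.array([-.433,-.398,.809])
print(len(uu),uu.min(),uu.max(),vv.min(),vv.max()); px=((uu.min()+uu.max())/2,(vv.min()+vv.max())/2)
print('mouth',ray(D['K'],D['T'],px,pl=(c,n)).round(1))
for nm,A,b in [('side',D,(350,215,405,272)),('scene',S,(264,212,302,248))]:
    Q=A['P'];m=np.zeros((480,640),np.uint8);m[b[1]:b[3],b[0]:b[2]]=1;m=m*(Q[...,2]>8)*(Q[...,2]<85);n_,l,st,_=cv2.connectedComponentsWithStats(m.astype(np.uint8))
    for k in range(1,n_):
        if st[k,4]>60:p=Q[l==k];print(nm,st[k],p.min(0).round(),p.max(0).round(),p.mean(0).round())
plan([((300,400,240),None),((455,235,220),down(100.4))],1)
E
```

```text
bottle [572. 364.  81.]
pump [590. 405. 299.]
pumpmid [588. 391. 232.]
rackbox [360. 605. 110.]
pip [777. 200. 296.]
pip2 [916. 137. 234.]
pipbase [791. 262.  83.]
pot [421. 451.  43.]
73 417 434 286 302
mouth [ 523.6 -244.2   85.7]
side [370 217  11  33 261] [603.  13.   8.] [698. 132.  80.] [613.  23.  38.]
side [356 232  11  33 271] [544. -20.   8.] [569.   0.  79.] [554. -12.  39.]
side [388 243  12  21 213] [603. -49.   8.] [628. -27.  47.] [612. -41.  30.]
scene [268 217  10  26 175] [602. -13.   8.] [684.  41.  76.] [612.  31.  37.]
scene [291 218  10  30 245] [543. -46.   9.] [626.   6.  77.] [577. -14.  38.]
11 rows
[[1,[np.float64(-0.256),np.float64(-0.282),np.float64(-0.036)],[np.float64(0.0),np.float64(0.0),np.float64(0.0)]],[1,[np.float64(-0.256),np.float64(-0.282),np.float64(-0.036)],[np.float64(0.0),np.float64(0.0),np.float64(0.0)]],[1,[np.float64(-0.256),np.float64(-0.282),np.float64(-0.036)],[np.float64(0.0),np.float64(0.0),np.float64(0.0)]],[1,[np.float64(-0.256),np.float64(-0.282),np.float64(-0.036)],[np.float64(0.0),np.float64(0.0),np.float64(0.0)]],[1,[np.float64(-0.256),np.float64(-0.282),np.float64(-0.036)],[np.float64(0.0),np.float64(0.0),np.float64(0.0)]],[1,[np.float64(-0.343),np.float64(-0.158),np.float64(0.034)],[np.float64(0.0),np.float64(0.0),np.float64(-0.12)]],[1,[np.float64(-0.326),np.float64(-0.189),np.float64(0.033)],[np.float64(0.0),np.float64(0.0),np.float64(-0.12)]],[1,[np.float64(-0.307),np.float64(-0.219),np.float64(0.033)],[np.float64(0.0),np.float64(0.0),np.float64(-0.12)]],[1,[np.float64(-0.285),np.float64(-0.247),np.float64(0.033)],[np.float64(0.0),np.float64(0.0),np.float64(-0.12)]],[1,[np.float64(-0.26),np.float64(-0.273),np.float64(0.033)],[np.float64(0.0),np.float64(0.0),np.float64(-0.12)]]]
[[1,[np.float64(-0.233),np.float64(-0.296),np.float64(0.033)],[np.float64(0.0),np.float64(0.0),np.float64(-0.12)]]]
```

>>> jog_arm:
  commands:
    - [1,[-0.256,-0.282,-0.036],[0,0,0]]
    - [1,[-0.256,-0.282,-0.036],[0,0,0]]
    - [1,[-0.256,-0.282,-0.036],[0,0,0]]
    - [1,[-0.256,-0.282,-0.036],[0,0,0]]
    - [1,[-0.256,-0.282,-0.036],[0,0,0]]
    - [1,[-0.343,-0.158,0.034],[0,0,-0.12]]
    - [1,[-0.326,-0.189,0.033],[0,0,-0.12]]
    - [1,[-0.307,-0.219,0.033],[0,0,-0.12]]
    - [1,[-0.285,-0.247,0.033],[0,0,-0.12]]
    - [1,[-0.26,-0.273,0.033],[0,0,-0.12]]

```text
t: 1.15
ee_pos: [430.2, 261.8, 223.9]
orientation: [0.142, -3.138, -0.0]
ft_force: [0.7, 0.3, -0.9]
width: 87.7
grasp_force: 0.0
```

>>> jog_arm:
  commands:
    - [1,[-0.233,-0.296,0.033],[0,0,-0.12]]
    - [1,[0,0,0],[0,0,0]]
    - [1,[0,0,0],[0,0,0]]
    - [1,[0,0,0],[0,0,0]]

```text
t: 1.55
ee_pos: [454.5, 236.2, 220.7]
orientation: [0.282, -3.128, -0.0]
ft_force: [0.5, -0.1, -0.3]
width: 88.1
grasp_force: 0.0
```

```bash
python3 - <<'E'
from h import *
o=get_obs();print(o['t'],o['ee_pos'],o['orientation'],o['qpos'].round(2))
im,P,z,K,T=cam('wrist');cv2.imwrite('pics/w1.png',im);np.savez('w1.npz',im=im,P=P,z=z,K=K,T=T)
for nm in ['side','scene']:
    im,P,z,K,T=cam(nm);np.savez(nm+'1.npz',im=im,P=P,z=z,K=K,T=T)
E
```

```text
1.55 [454.49499187 236.17336748 220.68637118] [ 2.82389006e-01 -3.12831343e+00 -1.16673733e-04] [ 0.46  0.26  1.88  0.    1.   -1.3 ]
```

View pics/w1.png

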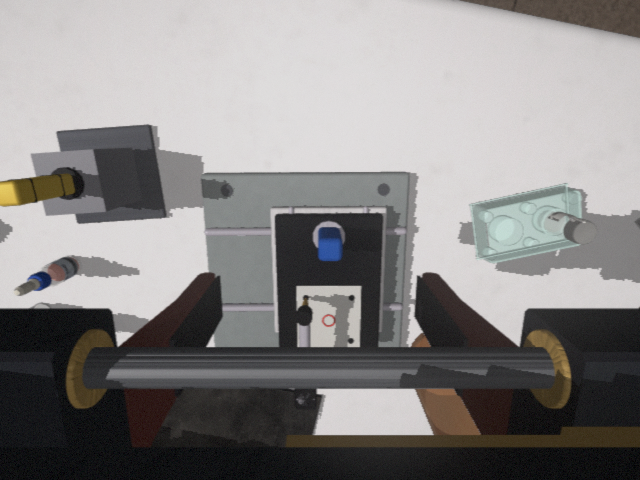

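Wrist view: post top around (330,247), ring at (329,321), needle tip at about (305,297), hidden partly behind its holder at (304,314); stylus at (70,185).

```bash
python3 - <<'E'
from h import *
A=np.load('w1.npz');im,P,z,K,T=[A[k] for k in ['im','P','z','K','T']]
print('ring px',ray(K,T,(329,320.5),38).round(1),'tip px',ray(K,T,(305.5,297),42).round(1))
i=im.astype(int);m=(i[...,2]-i[...,1]>35);m[:310]=0;m[335:]=0;m[:,:315]=0;m[:,345:]=0;v,u=np.nonzero(m);c=((u.min()+u.max())/2,(v.min()+v.max())/2);print('ring',len(u),c,ray(K,T,c,38).round(1))
hsv=cv2.cvtColor(im,cv2.COLOR_BGR2HSV);m=(hsv[...,0]>12)&(hsv[...,0]<30)&(hsv[...,1]>110);m[:288]=0;m[312:]=0;m[:,:290]=0;m[:,320:]=0;v,u=np.nonzero(m);print('brass',len(u),u.min(),u.max(),v.min(),v.max(),P[m].mean(0).round(1))
m=(hsv[...,0]>105)&(hsv[...,0]<130)&(hsv[...,1]>140);m[:215]=0;m[270:]=0;m[:,:310]=0;m[:,350:]=0
p=P[m];t=p[p[:,2]>83];print('post',len(p),len(t),[np.round(x,1) for x in cv2.minAreaRect(t[:,:2].astype(np.float32))],t[:,2].mean())
def rect(m,nm):
    n_,l,st,_=cv2.connectedComponentsWithStats(m.astype(np.uint8));p=P[l==1+st[1:,4].argmax()];print(nm,len(p),[np.round(x,1) for x in cv2.minAreaRect(p[:,:2].astype(np.float32))],p[:,2].mean())
b=np.zeros((480,640),bool);b[165:345,195:420]=1
rect(b&(P[...,2]>10)&(P[...,2]<18),'base');rect(b&(P[...,2]>31)&(P[...,2]<46),'carrier')
b=np.zeros((480,640),bool);b[120:230,0:170]=1
rect(b&(P[...,2]>68)&(P[...,2]<75),'stand')
m=b&(hsv[...,0]>18)&(hsv[...,0]<35)&(hsv[...,1]>130);p=P[m]
for lo in (85,100,115,130):
    t=p[(p[:,2]>lo)&(p[:,2]<lo+15)];print('handle',lo,len(t),t.mean(0).round(1) if len(t) else '', t.min(0).round(1),t.max(0).round(1))
E
```

```text
ring px [555.1 264.1  38. ] tip px [533.1 237.   42. ]
ring 63 (np.float64(328.0), np.float64(320.0)) [554.7 263.   38. ]
brass 10 303 306 299 304 [531.5 236.4  57.7]
post 622 523 [array([432.9, 240.2]), array([95.3, 19.5]), np.float64(11.1)] 87.59032675192596
base 8766 [array([446.2, 220.9]), array([ 53.7, 200.2]), np.float64(10.8)] 14.47598095901478
carrier 12325 [array([516.1, 256.5]), array([133.1, 100.2]), np.float64(10.7)] 38.62861637651969
stand 2929 [array([457.1,  31.6]), array([50. , 52.2]), np.float64(14.3)] 72.57986711220282
handle 85 267 [454.8  39.1  92.6] [447.7  33.9  85. ] [462.8  42.1 100. ]
handle 100 321 [454.4  39.  107.8] [447.7  30.2 100.1] [462.4  41.7 115. ]
handle 115 352 [454.5  39.  122.8] [447.8  34.7 115.1] [462.2  42.  129.9]
handle 130 625 [455.8  35.4 136.3] [447.8  27.  130.1] [465.   42.  139.7]
```

```bash
sed -i 's/out.append(\[grip,\[round(x,3)+0. for x in t\],\[round(x,3)+0. for x in/out.append([grip,[float(round(x,3))+0. for x in t],[float(round(x,3))+0. for x in/' h.py; python3 - <<'E'
from h import *
plan([((471.5,247.7,140),down(100.7),45),((471.5,247.7,50),down(100.7),45)],1)
print('drag');plan([((471.5-21.7,247.7-26.6,50),None,4.5)],-1,start=((471.5,247.7,50),down(100.7)))
E
```

```text
4 rows
[[1,[-0.094,0.039,0.404],[0.0,0.0,-0.003]],[1,[-0.094,0.039,0.404],[0.0,0.0,-0.003]],[1,[0.0,0.0,0.45],[0.0,0.0,0.0]],[1,[0.0,0.0,0.45],[0.0,0.0,0.0]]]
drag
8 rows
[[-1,[0.033,-0.028,0.0],[0.0,0.0,0.0]],[-1,[0.033,-0.028,0.0],[0.0,0.0,0.0]],[-1,[0.033,-0.028,0.0],[0.0,0.0,0.0]],[-1,[0.033,-0.028,0.0],[0.0,0.0,0.0]],[-1,[0.033,-0.028,0.0],[0.0,0.0,0.0]],[-1,[0.033,-0.028,0.0],[0.0,0.0,0.0]],[-1,[0.033,-0.028,0.0],[0.0,0.0,0.0]],[-1,[0.033,-0.028,0.0],[0.0,0.0,0.0]]]
```

>>> jog_arm:
  commands:
    - [1,[-0.094,0.039,0.404],[0,0,-0.003]]
    - [1,[-0.094,0.039,0.404],[0,0,-0.003]]
    - [1,[0,0,0.3],[0,0,0]]
    - [1,[0,0,0.3],[0,0,0]]
    - [1,[0,0,0.3],[0,0,0]]
    - [-1,[0,0,0],[0,0,0]]
    - [-1,[0,0,0],[0,0,0]]
    - [-1,[0,0,0],[0,0,0]]
    - [-1,[0,0,0],[0,0,0]]
    - [-1,[0,0,0],[0,0,0]]

```text
t: 2.7
ee_pos: [473.0, 247.1, 51.3]
orientation: [-0.291, 3.126, 0.001]
ft_force: [0.3, -1.0, 0.2]
width: 51.2
grasp_force: 0.0
```

>>> jog_arm:
  commands:
    - [-1,[0,0,0],[0,0,0]]
    - [-1,[0,0,0],[0,0,0]]
    - [-1,[0,0,0],[0,0,0]]

```text
t: 3.0
ee_pos: [472.3, 246.7, 50.2]
orientation: [-0.291, 3.128, 0.0]
ft_force: [-0.9, -0.2, 0.3]
width: 27.2
grasp_force: 0.0
```

>>> jog_arm:
  commands:
    - [-1,[0,0,0],[0,0,0]]
    - [-1,[0,0,0],[0,0,0]]
    - [-1,[0,0,0],[0,0,0]]

```text
t: 3.3
ee_pos: [472.3, 246.8, 50.0]
orientation: [-0.291, 3.128, 0.0]
ft_force: [-1.4, 0.8, 2.8]
width: 20.2
grasp_force: 30.0
```

>>> jog_arm:
  commands:
    - [-1,[0.033,-0.028,0],[0,0,0]]
    - [-1,[0.033,-0.028,0],[0,0,0]]
    - [-1,[0.033,-0.028,0],[0,0,0]]
    - [-1,[0.033,-0.028,0],[0,0,0]]
    - [-1,[0.033,-0.028,0],[0,0,0]]
    - [-1,[0.033,-0.028,0],[0,0,0]]
    - [-1,[0.033,-0.028,0],[0,0,0]]
    - [-1,[0.033,-0.028,0],[0,0,0]]
    - [-1,[0,0,0],[0,0,0]]
    - [-1,[0,0,0],[0,0,0]]

```text
t: 4.3
ee_pos: [449.8, 219.3, 50.0]
orientation: [0.291, -3.127, 0.001]
ft_force: [-1.2, -1.6, 5.3]
width: 19.8
grasp_force: 30.0
```

```bash
python3 - <<'E'
from h import *
o=get_obs();print(o['t'],o['ee_pos'],o['ft_force'],o['width'],o['grasp_force'])
c=[]
for nm in ['wrist','side','scene']:
    im,P,z,K,T=cam(nm);np.savez(nm+'2.npz',im=im,P=P,z=z,K=K,T=T)
    if nm=='wrist': c.append(cv2.resize(im[200:480,160:480],(480,420)))
    if nm=='side':  c.append(cv2.resize(im[175:245,250:330],(320,280),interpolation=cv2.INTER_CUBIC))
cv2.imwrite('pics/a2.png',np.hstack([c[0],cv2.copyMakeBorder(c[1],0,140,0,0,cv2.BORDER_CONSTANT)]))
E
```

```text
4.3 [449.81393267 219.28268268  50.0282444 ] [-1.18447889 -1.59814871  5.28227642] 19.792105268842924 30.001065731048584
```

View pics/a2.png

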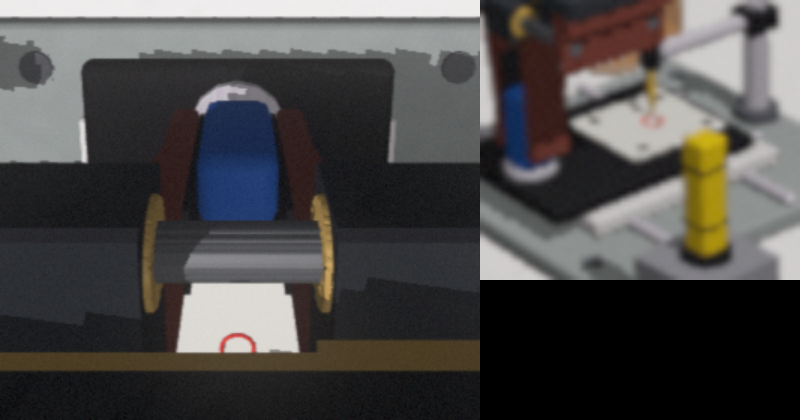

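Side crop: needle tip at about (651,110), ring centre at about (652,121) — nearly in place. The wrist view shows the post held; its ring is cut off at (238,345).

```bash
python3 - <<'E'
from h import *
A=np.load('side2.npz');K,T,im=A['K'],A['T'],A['im']
i=im.astype(int)[175:245,250:330];m=(i[...,2]-i[...,1]>18)&(abs(i[...,1]-i[...,0])<30);m[:24]=0;m[36:]=0;m[:,:35]=0;m[:,52:]=0
v,u=np.nonzero(m);print(len(u),u.min(),u.max(),v.min(),v.max());rc=((u.min()+u.max())/2+250,(v.min()+v.max())/2+175)
print('ring',rc,ray(K,T,rc,38).round(1))
hsv=cv2.cvtColor(im,cv2.COLOR_BGR2HSV)[175:245,250:330];m=(hsv[...,0]>12)&(hsv[...,0]<32)&(hsv[...,1]>70);m[:15]=0;m[32:]=0;m[:,:36]=0;m[:,50:]=0
v,u=np.nonzero(m)
for r in range(v.min(),v.max()+1): print(r+175,(u[v==r]+250).tolist())
for vv in (201,202,203): print(ray(K,T,(292.8,vv),42).round(1))
B=np.load('scene2.npz');cv2.imwrite('pics/s2.png',cv2.resize(B['im'][220:340,140:290],(750,600)))
E
```

```text
18 40 45 28 31
ring (np.float64(292.5), np.float64(204.5)) [533.2 237.8  38. ]
190 [286, 287, 288, 289]
191 [286, 287, 288]
192 [292, 293]
193 [292, 293]
194 [292, 293]
195 [291, 292, 293]
196 [291, 292, 293]
197 [291, 292, 293]
198 [292, 293]
199 [292, 293]
200 [293]
[538.5 246.1  42. ]
[536.1 241.6  42. ]
[533.7 237.   42. ]
```

>>> jog_arm:
  commands:
    - [1,[0,0,0],[0,0,0]]
    - [1,[0,0,0],[0,0,0]]
    - [1,[0,0,0],[0,0,0]]
    - [1,[0,0,-0.3],[0,0,0]]
    - [1,[0,0,-0.4],[0,0,0]]
    - [1,[0.1,0,-0.4],[0,0,0]]
    - [1,[0.2,0,-0.4],[0,0,0]]
    - [1,[0,0,0],[0,0,0]]
    - [1,[0,0,0],[0,0,0]]
    - [1,[0,0,0],[0,0,0]]

```text
t: 5.45
ee_pos: [420.6, 214.1, 198.9]
orientation: [0.291, -3.127, 0.001]
ft_force: [-0.2, 1.3, 0.1]
width: 87.7
grasp_force: 0.0
```

```bash
python3 - <<'E'
from h import *
o=get_obs();print(o['t'],o['ee_pos'],o['ft_force'],o['width'])
im,P,z,K,T=cam('wrist');np.savez('w3.npz',im=im,P=P,z=z,K=K,T=T)
Z=T[:3,3];print(Z)
# predicted pixel of 534,237,40
q=np.linalg.inv(T)@[534,237,40,1];u,v=(K@q[:3]/q[2])[:2];print(u,v)
u,v=int(u),int(v);a=im[v-40:v+40,u-50:u+50];print(u-50,v-40)
S=cam('side')[0][190:215,275:311]
cv2.imwrite('pics/w3.png',np.vstack([cv2.resize(a,(500,400),interpolation=cv2.INTER_CUBIC),cv2.copyMakeBorder(cv2.resize(S,(288,200),interpolation=cv2.INTER_CUBIC),0,0,0,212,cv2.BORDER_CONSTANT)]))
E
```

```text
5.45 [420.60740508 214.10276967 198.94144333] [-0.20549882  1.33917259  0.09462805] 87.70177487844349
[354.04939042 200.6397633  361.57530357]
321.2673627471967 343.87829875697724
271 303
```

View pics/w3.png

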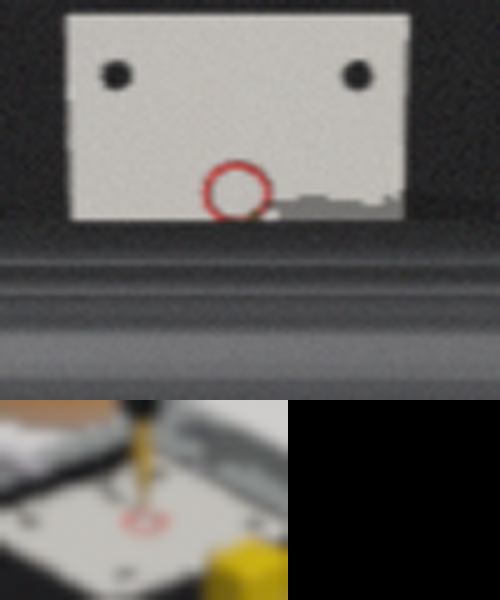

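Wrist crop: ring centre (238,192), needle tip visible at about (254,213). Side crop: the tip (145,505) stands slightly behind the ring centre (146,521).

```bash
python3 - <<'E'
from h import *
A=np.load('w3.npz');K,T=A['K'],A['T']
f=lambda x,y:(271+(x+.5)/5-.5,303+(y+.5)/5-.5)
print('ring',ray(K,T,f(238,192),38).round(1))
for t in [(254,213),(250,215),(256,210)]: print('tip',ray(K,T,f(*t),42).round(1))
B=np.load('side2.npz');K,T=B['K'],B['T']
g=lambda x,y:(275+(x+.5)/8-.5,190+(y-400+.5)/8-.5)
print('side ring',ray(K,T,g(146,521),38).round(1),'tip',ray(K,T,g(145,505),42).round(1),ray(K,T,g(145,511),42).round(1))
print(plan([((415,210,200),down(100.7)),((375,200,190),down(100.7))],1))
E
```

```text
ring [532.7 233.9  38. ]
tip [534.2 237.1  42. ]
tip [534.7 236.5  42. ]
tip [533.5 237.4  42. ]
side ring [533.3 236.6  38. ] tip [534.2 238.6  42. ] [532.4 235.2  42. ]
3 rows
[[1,[0.062,-0.029,-0.015],[-0.001,-0.003,-0.002]],[1,[0.206,-0.012,0.05],[0.0,0.0,0.0]],[1,[0.206,-0.012,0.05],[0.0,0.0,0.0]]]
None
```

>>> jog_arm:
  commands:
    - [1,[-0.3,0,0.4],[0,0,0]]
    - [1,[0,0,0.4],[0,0,0]]
    - [1,[0,0,0.4],[0,0,0]]
    - [0,[0,0,0.3],[0,0,0]]
    - [-1,[0,0,0],[0,0,0]]
    - [-1,[0,0,0],[0,0,0]]
    - [-1,[0,0,0],[0,0,0]]
    - [-1,[0,0,0],[0,0,0]]
    - [-1,[0,0,0],[0,0,0]]
    - [-1,[0,0,0],[0,0,0]]

```text
t: 6.55
ee_pos: [451.0, 220.1, 50.9]
orientation: [-0.291, 3.126, 0.001]
ft_force: [0.4, -0.8, 0.7]
width: 35.4
grasp_force: 0.0
```

>>> jog_arm:
  commands:
    - [-1,[0,0,0],[0,0,0]]
    - [-1,[0,0,0],[0,0,0]]
    - [-1,[0,0,0],[0,0,0]]
    - [-1,[0,0,0],[0,0,0]]

```text
t: 6.95
ee_pos: [450.5, 219.9, 50.2]
orientation: [-0.291, 3.128, 0.0]
ft_force: [-1.6, -0.2, 5.0]
width: 19.9
grasp_force: 30.0
```

>>> jog_arm:
  commands:
    - [-1,[-0.009,0.012,0],[0,0,0]]
    - [-1,[-0.009,0.012,0],[0,0,0]]
    - [-1,[0,0,0],[0,0,0]]
    - [-1,[0,0,0],[0,0,0]]

```text
t: 7.35
ee_pos: [452.0, 222.6, 50.2]
orientation: [-0.291, 3.128, 0.0]
ft_force: [-1.6, -0.6, 5.8]
width: 20.2
grasp_force: 30.0
```

>>> jog_arm:
  commands:
    - [1,[0,0,0],[0,0,0]]
    - [1,[0,0,0],[0,0,0]]
    - [1,[0,0,0],[0,0,0]]
    - [1,[0,0,-0.3],[0,0,0]]
    - [1,[0,0,-0.4],[0,0,0]]
    - [1,[-0.1,0,-0.4],[0,0,0]]
    - [1,[-0.1,0,-0.4],[0,0,0]]
    - [1,[0,0,0],[0,0,0]]
    - [1,[0,0,0],[0,0,0]]

```text
t: 8.25
ee_pos: [471.8, 226.3, 200.6]
orientation: [-0.291, 3.126, 0.001]
ft_force: [-0.4, -0.2, -0.5]
width: 86.8
grasp_force: 0.0
```

```bash
python3 - <<'E'
from h import *
o=get_obs();print(o['t'],o['ee_pos'],o['ft_force'],o['width'])
im,P,z,K,T=cam('wrist');np.savez('w4.npz',im=im,P=P,z=z,K=K,T=T)
q=np.linalg.inv(T)@[534,237,40,1];u,v=(K@q[:3]/q[2])[:2]
u,v=int(u),int(v);a=im[v-30:v+30,u-40:u+40];print(u-40,v-30)
S=cam('side')[0][190:215,275:311]
cv2.imwrite('pics/w4.png',np.hstack([cv2.resize(a,(480,360),interpolation=cv2.INTER_CUBIC),cv2.copyMakeBorder(cv2.resize(S,(288,200),interpolation=cv2.INTER_CUBIC),0,160,0,0,cv2.BORDER_CONSTANT)]))
hsv=cv2.cvtColor(im,cv2.COLOR_BGR2HSV)
b=np.zeros((480,640),bool);b[100:260,0:220]=1
m=b&(hsv[...,0]>18)&(hsv[...,0]<35)&(hsv[...,1]>130);p=P[m]
for lo in (85,115,130):
    t=p[(p[:,2]>lo)&(p[:,2]<lo+15)];print('handle',lo,len(t),t.mean(0).round(1) if len(t) else '')
t=p[p[:,2]>135.5];print([np.round(x,1) for x in cv2.minAreaRect(t[:,:2].astype(np.float32))])
m=b&(P[...,2]>69)&(P[...,2]<75);n_,l,st,_=cv2.connectedComponentsWithStats(m.astype(np.uint8));p=P[l==1+st[1:,4].argmax()];print('stand',len(p),[np.round(x,1) for x in cv2.minAreaRect(p[:,:2].astype(np.float32))])
E
```

```text
8.25 [471.76941488 226.3283346  200.57008161] [-0.3798325  -0.24376581 -0.53543076] 86.79168684349477
278 259
handle 85 299 [455.   39.2  92.7]
handle 115 424 [454.9  39.2 122.7]
handle 130 470 [455.5  38.1 135.4]
[array([434.2, 123.5]), array([ 15. , 187.2]), np.float64(13.7)]
stand 3415 [array([457. ,  31.6]), array([50.1, 51.8]), np.float64(14.2)]
```

View pics/w4.png

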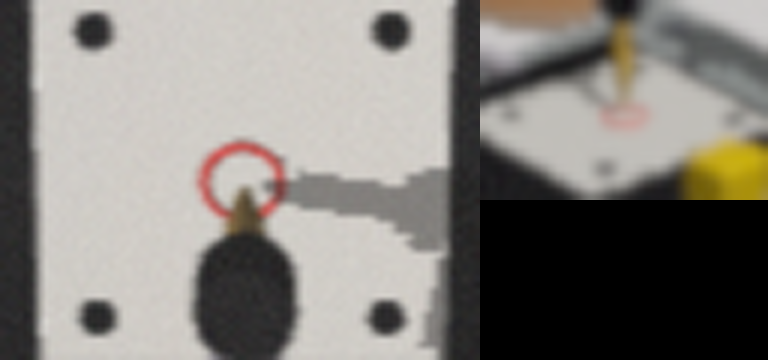

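Wrist crop: needle tip (243,190) sits inside the ring (centre (242,182)), and the remaining offset matches the height parallax. The carrier is on datum and released. Next: the stylus.

```bash
python3 - <<'E'
from h import *
plan([((457,31.5,190),down(104.2),40),((457,31.5,88),down(104.2),35)],1)
A=np.load('side2.npz');P=A['P']
m=np.zeros((480,640),bool);m[255:332,400:512]=1;p=P[m&(P[...,2]>40)]
c=np.array([564.8,-272,94.1]);n=np.array([-.433,-.398,.809])
for _ in range(8):
    p=p[abs((p-c)@n)<3];c=p.mean(0);n=np.linalg.svd(p-c,full_matrices=False)[2][2];n*=np.sign(n[2])
x=np.cross(np.cross(n,[0,0,1]),n);x/=np.linalg.norm(x);y=np.cross(n,x);q=(p-c)@np.c_[x,y]
print(len(p),c,n,np.degrees(np.arccos(n[2])),np.degrees(np.arctan2(-n[1],-n[0])),[np.round(t,1) for t in cv2.minAreaRect(q.astype(np.float32))])
E
```

```text
8 rows
[[1,[0.098,-0.377,0.018],[0.0,-0.001,-0.016]],[1,[0.102,-0.376,0.018],[0.0,-0.001,-0.016]],[1,[0.107,-0.374,0.018],[0.0,-0.001,-0.016]],[1,[0.112,-0.373,0.018],[0.0,-0.001,-0.016]],[1,[0.116,-0.372,0.017],[0.0,-0.001,-0.016]],[1,[0.0,0.0,0.34],[0.0,0.0,0.0]],[1,[0.0,0.0,0.34],[0.0,0.0,0.0]],[1,[0.0,0.0,0.34],[0.0,0.0,0.0]]]
6262 [ 561.98786183 -272.68479391   92.42770835] [-0.42415006 -0.39473714  0.81503332] 35.40934292164038 42.942925806904675 [array([1.3, 2.9]), array([111.6, 170.1]), np.float64(0.3)]
```

>>> jog_arm:
  commands:
    - [1,[0.098,-0.377,0.018],[0,0,-0.016]]
    - [1,[0.102,-0.376,0.018],[0,0,-0.016]]
    - [1,[0.107,-0.374,0.018],[0,0,-0.016]]
    - [1,[0.112,-0.373,0.018],[0,0,-0.016]]
    - [1,[0.116,-0.372,0.017],[0,0,-0.016]]
    - [1,[0,0,0],[0,0,0]]
    - [1,[0,0,0],[0,0,0]]

```text
t: 9.05
ee_pos: [457.1, 31.4, 189.8]
orientation: [0.385, -3.115, -0.001]
ft_force: [0.0, 0.1, 0.7]
width: 87.8
grasp_force: 0.0
```

```bash
python3 - <<'E'
from h import *
o=get_obs();p=o['ee_pos'];M=R.from_rotvec(o['orientation']).as_matrix();print(o['t'],p,o['orientation'],'err tool mm',M.T@(np.array([457,31.5,88])-p), 'yaw',np.degrees(np.arctan2(M[1,1],M[0,1])),'z',M[:,2])
E
```

```text
9.05 [457.14187745  31.41101085 189.77833465] [ 3.84801164e-01 -3.11505485e+00 -7.59921092e-04] err tool mm [-1.66946062e-01  3.62345602e-02  1.01778329e+02] yaw 104.08402195260882 z [-2.89832722e-03  1.29872287e-04 -9.99995791e-01]
```

>>> jog_arm:
  commands:
    - [1,[0,0,0.34],[0,0,0]]
    - [1,[0,0,0.34],[0,0,0]]
    - [0.5,[0,0,0.34],[0,0,0]]
    - [-0.2,[0,0,0],[0,0,0]]
    - [-1,[0,0,0],[0,0,0]]
    - [-1,[0,0,0],[0,0,0]]
    - [-1,[0,0,0],[0,0,0]]
    - [-1,[0,0,0],[0,0,0]]
    - [-1,[0,0,0],[0,0,0]]
    - [-1,[0,0,0],[0,0,0]]

```text
t: 10.05
ee_pos: [458.5, 31.9, 89.6]
orientation: [-0.389, 3.117, -0.0]
ft_force: [-0.2, 0.4, 0.5]
width: 27.2
grasp_force: 0.0
```

>>> jog_arm:
  commands:
    - [-1,[0,0,0],[0,0,0]]
    - [-1,[0,0,0],[0,0,0]]
    - [-1,[0,0,0],[0,0,0]]
    - [-1,[0,0,0],[0,0,0]]

```text
t: 10.45
ee_pos: [458.3, 31.9, 89.2]
orientation: [0.389, -3.117, 0.0]
ft_force: [-0.2, -0.3, 4.0]
width: 15.9
grasp_force: 30.0
```

```bash
python3 - <<'E'
from h import *
o=get_obs();print(o['ee_pos'].tolist(),o['orientation'].tolist(),o['ft_force'])
plan([((458.3,31.9,180),None,35),((575,-200,250),None,40)],-1)
E
```

```text
[458.26881937069044, 31.92406312722445, 89.18010182874318] [0.38896170314744627, -3.1173903385356705, 6.846121609247427e-05] [-0.24531543 -0.28173526  4.03923116]
10 rows
[[-1,[0.0,0.0,-0.303],[0.0,0.0,0.0]],[-1,[0.0,0.0,-0.303],[0.0,0.0,0.0]],[-1,[0.0,0.0,-0.303],[0.0,0.0,0.0]],[-1,[-0.08,-0.362,-0.1],[0.0,0.0,0.0]],[-1,[-0.08,-0.362,-0.1],[0.0,0.0,0.0]],[-1,[-0.08,-0.362,-0.1],[0.0,0.0,0.0]],[-1,[-0.08,-0.362,-0.1],[0.0,0.0,0.0]],[-1,[-0.08,-0.362,-0.1],[0.0,0.0,0.0]],[-1,[-0.08,-0.362,-0.1],[0.0,0.0,0.0]],[-1,[-0.08,-0.362,-0.1],[0.0,0.0,0.0]]]
```

>>> jog_arm:
  commands:
    - [-1,[0,0,-0.3],[0,0,0]]
    - [-1,[0,0,-0.3],[0,0,0]]
    - [-1,[0,0,-0.3],[0,0,0]]
    - [-1,[-0.08,-0.362,-0.1],[0,0,0]]
    - [-1,[-0.08,-0.362,-0.1],[0,0,0]]
    - [-1,[-0.08,-0.362,-0.1],[0,0,0]]
    - [-1,[-0.08,-0.362,-0.1],[0,0,0]]
    - [-1,[-0.08,-0.362,-0.1],[0,0,0]]
    - [-1,[-0.08,-0.362,-0.1],[0,0,0]]
    - [-1,[-0.08,-0.362,-0.1],[0,0,0]]

```text
t: 11.45
ee_pos: [575.0, -201.3, 249.0]
orientation: [0.389, -3.117, -0.001]
ft_force: [1.2, 0.0, -0.4]
width: 15.7
grasp_force: 30.0
```

>>> jog_arm:
  commands:
    - [-1,[0,0,0],[0,0,0]]
    - [-1,[0,0,0],[0,0,0]]
    - [-1,[0,0,0],[0,0,0]]

```text
t: 11.75
ee_pos: [573.8, -198.9, 248.2]
orientation: [0.389, -3.116, -0.002]
ft_force: [0.0, -0.2, -0.7]
width: 16.3
grasp_force: 30.0
```

```bash
python3 - <<'E'
from h import *
o=get_obs();print(o['t'],o['ee_pos'],o['orientation'],o['ft_force'],o['width'],o['grasp_force'],o['qpos'].round(2))
im,P,z,K,T=cam('wrist');np.savez('w5.npz',im=im,P=P,z=z,K=K,T=T);cv2.imwrite('pics/w5.png',im)
E
```

```text
11.75 [ 573.77542344 -198.92625196  248.15502002] [ 3.89179062e-01 -3.11556595e+00 -1.88032509e-03] [ 0.02821009 -0.19458089 -0.68005573] 16.2723407767751 29.999915957450867 [-0.35  0.37  1.65  0.    1.13 -2.17]
```

View pics/w5.png

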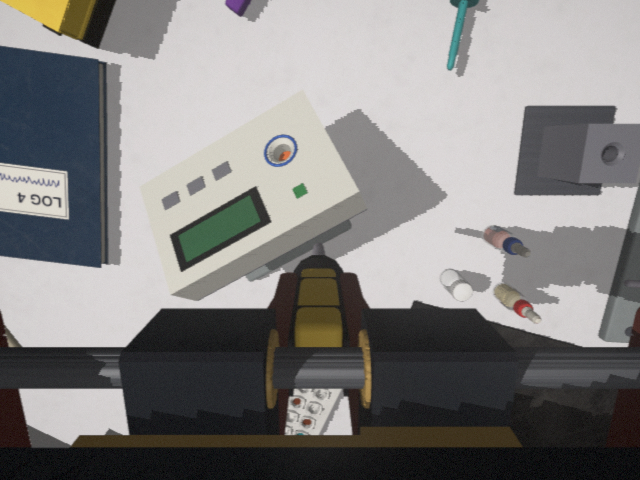

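Wrist view: mouth ring centre (281,150), orange button inside at (284,155); empty stand hole (612,153); stylus tip at about (319,246). Bottles and vial undisturbed.

```bash
python3 - <<'E'
from h import *
A=np.load('w5.npz');im,P,z,K,T=[A[k] for k in ['im','P','z','K','T']]
# plane from wrist cam
m=np.zeros((480,640),np.uint8);cv2.fillPoly(m,[np.array([[150,190],[303,97],[355,190],[185,285]])],1)
p=P[(m>0)&(P[...,2]>40)];c=np.array([562,-272.7,92.4]);n=np.array([-.424,-.395,.815])
for i in range(10):
    p=p[abs((p-c)@n)<(8 if i<3 else 3)];c=p.mean(0);n=np.linalg.svd(p-c,full_matrices=False)[2][2];n*=np.sign(n[2])
print('plane',len(p),c.round(1),n.round(4),np.degrees(np.arccos(n[2])),np.degrees(np.arctan2(-n[1],-n[0])))
i=im.astype(int);m=(i[...,0]-i[...,2]>40);m[:130]=0;m[172:]=0;m[:,:258]=0;m[:,305:]=0;v,u=np.nonzero(m)
(e,ax,an)=cv2.fitEllipse(cv2.convexHull(np.c_[u,v].astype(np.float32)));print('ell',e,ax,an,u.min(),u.max(),v.min(),v.max())
mo=ray(K,T,e,pl=(c,n));print('mouth',mo.round(1))
print('hole',ray(K,T,(612,153),72).round(1))
m=np.zeros((480,640),bool);m[110:200,530:640]=1;q=P[m&(P[...,2]>69)&(P[...,2]<75)];print('stand',[np.round(x,1) for x in cv2.minAreaRect(q[:,:2].astype(np.float32))])
tip=np.linalg.inv(T)@np.r_[P[246,319],1];print('tipsurf',P[246,319].round(1),z[240:250,319].round(0))
nn=np.array([-np.sin(np.radians(35))*np.cos(np.radians(43)),-np.sin(np.radians(35))*np.sin(np.radians(43)),np.cos(np.radians(35))])
zt=-nn
M0=R.from_rotvec(get_obs()['orientation']).as_matrix()
ax=np.cross(M0[:,2],zt);ang=np.arcsin(np.linalg.norm(ax));Mm=R.from_rotvec(ax/np.linalg.norm(ax)*ang).as_matrix()@M0
for yaw in range(-180,180,30):
  Mt=Mm@R.from_euler('z',yaw,degrees=True).as_matrix()
  for j1,j23 in ((-.8,2.1),(-.7,2.2)):
    W=R.from_euler('y',-j23).as_matrix()@R.from_euler('z',-j1).as_matrix()@Mt@R.from_euler('z',-90,degrees=True).as_matrix()
    print(yaw,j1,R.from_matrix(W).as_euler('ZYZ').round(2))
E
```

```text
plane 19205 [ 561.2 -262.4   97.3] [-0.4228 -0.392   0.817 ] 35.21380917011661 42.835662249579045
ell (279.9091796875, 150.272216796875) (29.081857681274414, 34.891380310058594) 47.92013931274414 264 296 135 166
mouth [ 524.  -245.2   86.3]
hole [456.5  30.9  72. ]
stand [array([457. ,  31.2]), array([49.1, 52. ]), np.float64(14.2)]
tipsurf [ 568.3 -201.   186.8] [411. 411. 413. 242. 241. 237. 232. 232. 229. 228.]
-180 -0.8 [0.69 1.13 0.19]
-180 -0.7 [0.74 1.   0.19]
-150 -0.8 [0.69 1.13 0.72]
-150 -0.7 [0.74 1.   0.71]
-120 -0.8 [0.69 1.13 1.24]
-120 -0.7 [0.74 1.   1.24]
-90 -0.8 [0.69 1.13 1.76]
-90 -0.7 [0.74 1.   1.76]
-60 -0.8 [0.69 1.13 2.29]
-60 -0.7 [0.74 1.   2.29]
-30 -0.8 [0.69 1.13 2.81]
-30 -0.7 [0.74 1.   2.81]
0 -0.8 [ 0.69  1.13 -2.95]
0 -0.7 [ 0.74  1.   -2.95]
30 -0.8 [ 0.69  1.13 -2.42]
30 -0.7 [ 0.74  1.   -2.43]
60 -0.8 [ 0.69  1.13 -1.9 ]
60 -0.7 [ 0.74  1.   -1.9 ]
90 -0.8 [ 0.69  1.13 -1.38]
90 -0.7 [ 0.74  1.   -1.38]
120 -0.8 [ 0.69  1.13 -0.85]
120 -0.7 [ 0.74  1.   -0.86]
150 -0.8 [ 0.69  1.13 -0.33]
150 -0.7 [ 0.74  1.   -0.33]
```

```bash
cat >> h.py <<'E'
mouth=np.array([523.9,-245.,86.2]); _t,_a=np.radians(35.1),np.radians(42.9)
nrm=np.array([-np.sin(_t)*np.cos(_a),-np.sin(_t)*np.sin(_a),np.cos(_t)])
off=np.array([1.6,0,77.2])
def press():
    M0=down(104.); zt=-nrm; ax=np.cross(M0[:,2],zt)
    M1=M0@R.from_euler('z',90,degrees=True).as_matrix()
    return M1,R.from_rotvec(ax/np.linalg.norm(ax)*np.arcsin(np.linalg.norm(ax))).as_matrix()@M1
E
python3 - <<'E'
from h import *
M1,M2=press(); o=get_obs()
# after 90deg turn the offset follows tool x
t=mouth+25*nrm-M2@off; print(t)
plan([((500,-240,265),M1,40),(t+30*nrm,M2,40)],-1)
E
```

```text
[ 481.34180568 -286.45968012  169.37027727]
17 rows
[[-1,[0.068,-0.018,-0.014],[0.0,0.0,0.167]],[-1,[0.065,-0.027,-0.014],[0.0,0.0,0.167]],[-1,[0.061,-0.035,-0.014],[0.0,0.0,0.167]],[-1,[0.056,-0.043,-0.014],[0.0,0.0,0.167]],[-1,[0.05,-0.05,-0.014],[0.0,0.0,0.167]],[-1,[0.043,-0.056,-0.014],[0.0,0.0,0.167]],[-1,[0.035,-0.061,-0.014],[0.0,0.0,0.167]],[-1,[0.027,-0.065,-0.014],[0.0,0.0,0.167]],[-1,[0.018,-0.068,-0.014],[0.0,0.0,0.167]],[-1,[0.009,-0.07,-0.014],[0.0,0.0,0.167]]]
[[-1,[0.0,-0.07,-0.014],[0.0,0.0,0.167]],[-1,[-0.009,-0.07,-0.014],[0.0,0.0,0.167]],[-1,[-0.098,-0.089,0.142],[-0.137,0.075,0.0]],[-1,[-0.106,-0.103,0.126],[-0.137,0.075,0.0]],[-1,[-0.113,-0.116,0.108],[-0.137,0.075,0.0]],[-1,[-0.118,-0.126,0.088],[-0.137,0.075,0.0]],[-1,[-0.123,-0.135,0.067],[-0.137,0.075,0.0]]]
```

>>> jog_arm:
  commands:
    - [-1,[0.068,-0.018,-0.014],[0,0,0.167]]
    - [-1,[0.065,-0.027,-0.014],[0,0,0.167]]
    - [-1,[0.061,-0.035,-0.014],[0,0,0.167]]
    - [-1,[0.056,-0.043,-0.014],[0,0,0.167]]
    - [-1,[0.05,-0.05,-0.014],[0,0,0.167]]
    - [-1,[0.043,-0.056,-0.014],[0,0,0.167]]
    - [-1,[0.035,-0.061,-0.014],[0,0,0.167]]
    - [-1,[0.027,-0.065,-0.014],[0,0,0.167]]
    - [-1,[0.018,-0.068,-0.014],[0,0,0.167]]
    - [-1,[0.009,-0.07,-0.014],[0,0,0.167]]

```text
t: 12.8
ee_pos: [512.5, -233.1, 262.8]
orientation: [-1.598, -2.704, 0.0]
ft_force: [-0.4, -0.8, -0.2]
width: 16.0
grasp_force: 30.0
```

>>> jog_arm:
  commands:
    - [-1,[0,-0.07,-0.014],[0,0,0.167]]
    - [-1,[-0.009,-0.07,-0.014],[0,0,0.167]]
    - [-1,[-0.098,-0.089,0.142],[-0.137,0.075,0]]
    - [-1,[-0.106,-0.103,0.126],[-0.137,0.075,0]]
    - [-1,[-0.113,-0.116,0.108],[-0.137,0.075,0]]
    - [-1,[-0.118,-0.126,0.088],[-0.137,0.075,0]]
    - [-1,[-0.123,-0.135,0.067],[-0.137,0.075,0]]
    - [-1,[0,0,0],[0,0,0]]
    - [-1,[0,0,0],[0,0,0]]
    - [-1,[0,0,0],[0,0,0]]

```text
t: 13.8
ee_pos: [470.5, -298.4, 195.5]
orientation: [1.786, 2.292, 0.906]
ft_force: [0.4, 0.5, -0.3]
width: 16.0
grasp_force: 30.0
```

```bash
cat > st.py <<'E'
from h import *
M1,M2=press();o=get_obs();M=R.from_rotvec(o['orientation']).as_matrix();p=o['ee_pos'];tip=p+M@off
X=np.c_[np.cross(np.cross(nrm,[0,0,1]),nrm)/np.linalg.norm(np.cross(nrm,[0,0,1])),nrm*0,nrm];X[:,1]=np.cross(nrm,X[:,0])
print(o['t'].round(2) if hasattr(o['t'],'round') else o['t'],'q',o['qpos'].round(2),'tip in mouth frame',((tip-mouth)@X).round(2),'tilt err deg',np.degrees(np.arccos(np.clip(-M[:,2]@nrm,-1,1))).round(2),'F in mouth',(o['ft_force']@X).round(2),o['grasp_force'])
print('to mouth axis, tool mm',(M.T@(-X[:,:2]@((tip-mouth)@X[:,:2]))).round(2),'z left to mouth',((tip-mouth)@nrm).round(2),'rot',(R.from_matrix(M.T@M2).as_rotvec()/(np.pi/4)).round(4))
E
python3 st.py; python3 - <<'E'
from h import *
im,P,z,K,T=cam('wrist');np.savez('w6.npz',im=im,P=P,z=z,K=K,T=T);cv2.imwrite('pics/w6.png',im[60:360,160:500])
E
```

```text
13.8 q [-0.91  0.41  1.88  0.72  1.04 -1.6 ] tip in mouth frame [ 1.84 -1.51 55.62] tilt err deg 0.09 F in mouth [ 0.42  0.09 -0.6 ] 30.00002235174179
to mouth axis, tool mm [ 0.44 -2.34 -0.  ] z left to mouth 55.62 rot [-0.0001  0.0019  0.0037]
```

View pics/w6.png

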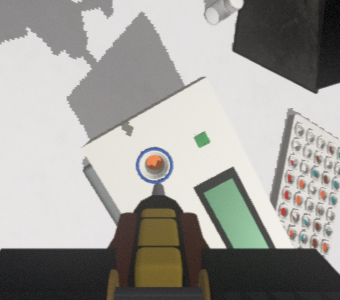

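Wrist crop: mouth ring centre (154,165), orange button inside it, stylus tip at (158,184), lined up and hovering above the face.

```bash
python3 - <<'E'
from h import *
A=np.load('w6.npz');im,P,z,K,T=[A[k] for k in ['im','P','z','K','T']]
i=im.astype(int);m=(i[...,0]-i[...,2]>40);m[:200]=0;m[252:]=0;m[:,:285]=0;m[:,345:]=0;v,u=np.nonzero(m);print(u.min(),u.max(),v.min(),v.max())
# inner/outer: robust centre by fit to the ring's hull, upper part
(e,ax,an)=cv2.fitEllipse(cv2.convexHull(np.c_[u,v].astype(np.float32)));print(e,ax,an)
c=np.array([561.2,-262.4,97.3]);n=np.array([-.4228,-.392,.817])
q=ray(K,T,e,pl=(c,n));print('mouth',q.round(1),'prev',mouth)
mm=np.zeros((480,640),np.uint8);mm[190:240,250:300]=1;mm[180:230,335:400]=1
p=P[(mm>0)&(abs((P-c)@n)<6)];print('plane offset here',((p-c)@n).mean().round(2),((p-c)@n).std().round(2))
# shank surface points in tool frame
T0=np.linalg.inv(T)
o=get_obs();M=R.from_rotvec(o['orientation']).as_matrix()
b=P[236:262,312:326].reshape(-1,3);t=(b-o['ee_pos'])@M
k=(abs(t[:,0]-4)<8)&(abs(t[:,1])<8)&(t[:,2]>45)&(t[:,2]<85);t=t[k]
for lo in range(50,82,4):
    s=t[(t[:,2]>=lo)&(t[:,2]<lo+4)]
    if len(s): print(lo,len(s),'y mid',((s[:,1].min()+s[:,1].max())/2).round(2),'x max',np.percentile(s[:,0],90).round(2))
E
```

```text
296 332 208 243
(314.2967834472656, 225.1525115966797) (35.7446174621582, 36.43253707885742) 87.1191177368164
mouth [ 523.9 -244.9   86.4] prev [ 523.9 -245.    86.2]
plane offset here 0.06 0.75
50 20 y mid 0.58 x max 4.78
54 27 y mid 0.28 x max 4.84
58 20 y mid 0.57 x max 4.64
62 13 y mid 0.87 x max 4.59
66 14 y mid 0.59 x max 4.17
70 15 y mid 0.28 x max 4.38
```

>>> jog_arm:
  commands:
    - [-1,[0.005,-0.013,0.15],[0,0,0.004]]
    - [-1,[0.006,-0.014,0.15],[0,0.002,0]]
    - [-1,[0,0,0.15],[0,0,0]]
    - [-1,[0,0,0.05],[0,0,0]]
    - [-1,[0,0,0],[0,0,0]]
    - [-1,[0,0,0],[0,0,0]]

```text
t: 14.45
ee_pos: [488.4, -279.0, 152.6]
orientation: [1.792, 2.29, 0.91]
ft_force: [-1.8, 0.5, -0.4]
width: 16.0
grasp_force: 30.0
```

```bash
sed -i 's/^off=.*/off=np.array([0.9,0.4,77.2])/' h.py; python3 st.py
```

```text
14.45 q [-0.86  0.48  1.9   0.78  0.95 -1.64] tip in mouth frame [-1.14 -0.16  5.36] tilt err deg 0.09 F in mouth [-1.02  1.56  0.21] 29.999980330467224
to mouth axis, tool mm [0.7  0.92 0.  ] z left to mouth 5.36 rot [ 0.0015 -0.0012 -0.0023]
```

>>> jog_arm:
  commands:
    - [-1,[0.006,0.008,0.04],[0,0,0]]
    - [-1,[0,0,0.04],[0,0,0]]
    - [-1,[0,0,0.04],[0,0,0]]
    - [-1,[0,0,0.03],[0,0,0]]
    - [-1,[0,0,0],[0,0,0]]

```text
t: 14.95
ee_pos: [495.1, -272.3, 140.7]
orientation: [1.792, 2.29, 0.911]
ft_force: [1.0, -0.4, -0.7]
width: 15.8
grasp_force: 30.0
```

```bash
python3 st.py
```

```text
14.95 q [-0.85  0.5   1.91  0.8   0.93 -1.65] tip in mouth frame [-0.25  0.29 -9.81] tilt err deg 0.09 F in mouth [-0.04 -0.95 -0.87] 29.999965131282806
to mouth axis, tool mm [-0.13  0.36  0.  ] z left to mouth -9.81 rot [ 0.0014 -0.0014 -0.0027]
```

Centred in the bore at 10 mm depth. Now feel downward.

>>> jog_arm:
  commands:
    - [-1,[0,0,0.015],[0,0,0]]
    - [-1,[0,0,0.015],[0,0,0]]
    - [-1,[0,0,0],[0,0,0]]

```text
t: 15.25
ee_pos: [496.4, -271.3, 138.5]
orientation: [1.792, 2.289, 0.91]
ft_force: [-0.5, -0.0, -0.2]
width: 15.9
grasp_force: 30.0
```

>>> jog_arm:
  commands:
    - [-1,[0,0,0.015],[0,0,0]]
    - [-1,[0,0,0.01],[0,0,0]]
    - [-1,[0,0,0],[0,0,0]]

```text
t: 15.55
ee_pos: [497.5, -270.6, 136.7]
orientation: [1.792, 2.289, 0.91]
ft_force: [-2.6, -1.6, 0.9]
width: 15.6
grasp_force: 30.0
```

```bash
python3 st.py
```

```text
15.55 q [-0.84  0.51  1.91  0.81  0.92 -1.65] tip in mouth frame [ -0.15  -0.26 -14.74] tilt err deg 0.09 F in mouth [-1.93  0.61  2.45] 30.000371038913727
to mouth axis, tool mm [0.3  0.01 0.  ] z left to mouth -14.74 rot [ 0.002  -0.0002 -0.0023]
```

>>> jog_arm:
  commands:
    - [-1,[0,0,0.01],[0,0,0]]
    - [-1,[0,0,0.01],[0,0,0]]
    - [-1,[0,0,0],[0,0,0]]

```text
t: 15.85
ee_pos: [498.4, -269.8, 135.0]
orientation: [1.792, 2.289, 0.91]
ft_force: [-3.1, -1.9, 3.2]
width: 15.8
grasp_force: 30.0
```

```bash
python3 st.py
```

```text
15.85 q [-0.84  0.51  1.91  0.81  0.92 -1.66] tip in mouth frame [ -0.14  -0.22 -16.84] tilt err deg 0.09 F in mouth [-1.08  0.74  4.67] 30.000683963298798
to mouth axis, tool mm [0.26 0.02 0.  ] z left to mouth -16.84 rot [ 0.002  -0.0003 -0.0023]
```

>>> jog_arm:
  commands:
    - [-1,[0,0,0.01],[0,0,0]]
    - [-1,[0,0,0.01],[0,0,0]]
    - [-1,[0,0,0],[0,0,0]]

```text
t: 16.15
ee_pos: [499.2, -268.9, 133.3]
orientation: [1.792, 2.289, 0.91]
ft_force: [-1.9, -1.6, 4.0]
width: 15.9
grasp_force: 30.0
```

```bash
python3 st.py
```

```text
16.15 q [-0.84  0.51  1.91  0.82  0.91 -1.66] tip in mouth frame [ -0.14  -0.15 -18.91] tilt err deg 0.09 F in mouth [0.28 0.16 4.67] 30.000818073749542
to mouth axis, tool mm [0.2  0.05 0.  ] z left to mouth -18.91 rot [ 0.0019 -0.0005 -0.0024]
```

>>> jog_arm:
  commands:
    - [-1,[0,0,0.01],[0,0,0]]
    - [-1,[0,0,0.005],[0,0,0]]
    - [-1,[0,0,0],[0,0,0]]

```text
t: 16.45
ee_pos: [499.8, -268.5, 132.3]
orientation: [1.792, 2.289, 0.91]
ft_force: [-4.9, -2.9, 6.6]
width: 16.3
grasp_force: 30.0
```

```bash
python3 st.py
```

```text
16.45 q [-0.84  0.52  1.91  0.82  0.91 -1.66] tip in mouth frame [ -0.13  -0.27 -20.14] tilt err deg 0.09 F in mouth [-0.8   1.2   8.59] 30.001038014888763
to mouth axis, tool mm [ 0.3  -0.02  0.  ] z left to mouth -20.14 rot [ 0.0021 -0.0003 -0.0022]
```

At 8.6 N the button is on its stop. Hold.

>>> jog_arm:
  commands:
    - [-1,[0,0,0],[0,0,0]]
    - [-1,[0,0,0],[0,0,0]]
    - [-1,[0,0,0],[0,0,0]]
    - [-1,[0,0,0],[0,0,0]]

```text
t: 16.85
ee_pos: [499.8, -268.5, 132.3]
orientation: [1.792, 2.289, 0.91]
ft_force: [-3.8, -1.8, 5.2]
width: 15.7
grasp_force: 30.0
```

>>> jog_arm:
  commands:
    - [-1,[0,0,0],[0,0,0]]
    - [-1,[0,0,0],[0,0,0]]
    - [-1,[0,0,0],[0,0,0]]
    - [-1,[0,0,0],[0,0,0]]
    - [-1,[0,0,0],[0,0,0]]
    - [-1,[0,0,0],[0,0,0]]
    - [-1,[0,0,0],[0,0,0]]
    - [-1,[0,0,0],[0,0,0]]
    - [-1,[0,0,0],[0,0,0]]
    - [-1,[0,0,0],[0,0,0]]

```text
t: 17.85
ee_pos: [499.8, -268.5, 132.3]
orientation: [1.792, 2.289, 0.91]
ft_force: [-4.4, -3.4, 6.7]
width: 15.8
grasp_force: 30.0
```

```bash
python3 st.py
```

```text
17.85 q [-0.84  0.52  1.91  0.82  0.91 -1.66] tip in mouth frame [ -0.13  -0.26 -20.11] tilt err deg 0.09 F in mouth [-0.68  0.49  8.69] 30.001158714294434
to mouth axis, tool mm [ 0.29 -0.01  0.  ] z left to mouth -20.11 rot [ 0.002  -0.0002 -0.0021]
```

```bash
python3 - <<'E'
from h import *
M1,M2=press();o=get_obs();p=o['ee_pos']
M=R.from_rotvec(o['orientation']).as_matrix()
h=np.array([456.8,31.2,0])-M1@np.array([.9,.4,0]);print(h)
plan([(p+60*nrm,M,30),((470,-230,240),M1,40),((h[0],h[1],180),M1,40)],-1)
E
```

```text
[456.62961142  30.22996509   0.        ]
14 rows
[[-1,[0.0,0.0,-0.3],[0.0,0.0,0.0]],[-1,[0.0,0.0,-0.3],[0.0,0.0,0.0]],[-1,[0.148,0.068,-0.051],[0.137,-0.076,0.0]],[-1,[0.145,0.061,-0.067],[0.137,-0.076,0.0]],[-1,[0.14,0.053,-0.081],[0.137,-0.076,0.0]],[-1,[0.135,0.044,-0.095],[0.137,-0.076,0.0]],[-1,[0.129,0.033,-0.107],[0.137,-0.076,0.0]],[-1,[0.365,0.071,0.086],[0.0,0.0,0.0]],[-1,[0.365,0.071,0.086],[0.0,0.0,0.0]],[-1,[0.365,0.071,0.086],[0.0,0.0,0.0]]]
[[-1,[0.365,0.071,0.086],[0.0,0.0,0.0]],[-1,[0.365,0.071,0.086],[0.0,0.0,0.0]],[-1,[0.365,0.071,0.086],[0.0,0.0,0.0]],[-1,[0.365,0.071,0.086],[0.0,0.0,0.0]]]
```

>>> jog_arm:
  commands:
    - [-1,[0,0,-0.1],[0,0,0]]
    - [-1,[0,0,-0.2],[0,0,0]]
    - [-1,[0,0,-0.3],[0,0,0]]
    - [-1,[0.148,0.068,-0.051],[0.137,-0.076,0]]
    - [-1,[0.145,0.061,-0.067],[0.137,-0.076,0]]
    - [-1,[0.14,0.053,-0.081],[0.137,-0.076,0]]
    - [-1,[0.135,0.044,-0.095],[0.137,-0.076,0]]
    - [-1,[0.129,0.033,-0.107],[0.137,-0.076,0]]
    - [-1,[0.365,0.071,0.086],[0,0,0]]
    - [-1,[0.365,0.071,0.086],[0,0,0]]

```text
t: 18.85
ee_pos: [466.6, -154.2, 222.9]
orientation: [1.935, 2.473, -0.002]
ft_force: [0.7, 0.9, -1.4]
width: 15.9
grasp_force: 30.0
```

>>> jog_arm:
  commands:
    - [-1,[0.365,0.071,0.086],[0,0,0]]
    - [-1,[0.365,0.071,0.086],[0,0,0]]
    - [-1,[0.365,0.071,0.086],[0,0,0]]
    - [-1,[0.365,0.071,0.086],[0,0,0]]
    - [-1,[0.365,0.071,0.086],[0,0,0]]
    - [-1,[0,0,0],[0,0,0]]
    - [-1,[0,0,0],[0,0,0]]
    - [-1,[0,0,0],[0,0,0]]

```text
t: 19.65
ee_pos: [456.9, 29.3, 179.5]
orientation: [1.937, 2.473, -0.002]
ft_force: [-0.2, 0.1, -1.8]
width: 15.9
grasp_force: 30.0
```

```bash
cat > st2.py <<'E'
from h import *
M1,M2=press();o=get_obs();p=o['ee_pos'];M=R.from_rotvec(o['orientation']).as_matrix()
d=np.array([456.8,31.2,p[2]])-(p+(M@[.9,.4,0])*[1,1,0]);print(o['t'],p.round(1),'corr tool mm',(M.T@d).round(2),'tool z',M[:,2].round(4),'rot',(R.from_matrix(M.T@M1).as_rotvec()/(np.pi/4)).round(4),'F',o['ft_force'].round(1),o['width'])
E
python3 st2.py; python3 - <<'E'
from h import *
im,P,z,K,T=cam('wrist');o=get_obs();M=R.from_rotvec(o['orientation']).as_matrix()
b=P[232:275,308:330].reshape(-1,3);t=(b-o['ee_pos'])@M
t=t[(abs(t[:,0]-4)<8)&(abs(t[:,1])<8)&(t[:,2]>30)&(t[:,2]<90)]
for lo in range(42,84,4):
    s=t[(t[:,2]>=lo)&(t[:,2]<lo+4)]
    if len(s): print(lo,len(s),'y mid',((s[:,1].min()+s[:,1].max())/2).round(2),'x max',np.percentile(s[:,0],90).round(2))
print(t[:,2].max())
m=(P[...,2]>69)&(P[...,2]<75)&(abs(P[...,0]-457)<40)&(abs(P[...,1]-31)<40);print('stand',m.sum(),[np.round(x,1) for x in cv2.minAreaRect(P[m][:,:2].astype(np.float32))])
E
```

```text
19.65 [456.9  29.3 179.5] corr tool mm [ 0.95 -0.07 -0.  ] tool z [-5.0e-04 -1.3e-03 -1.0e+00] rot [-0.001   0.0015 -0.0031] F [-0.2  0.1 -1.8] 15.91040721633167
42 1 y mid -0.22 x max 4.83
46 20 y mid 0.63 x max 4.85
50 23 y mid 0.64 x max 4.92
54 24 y mid 0.64 x max 4.7
58 23 y mid 0.63 x max 4.83
62 10 y mid 0.65 x max 4.33
66 15 y mid 0.66 x max 4.33
70 16 y mid 0.35 x max 4.2
72.97689511738017
stand 3949 [array([457.2,  31.4]), array([50.1, 50.4]), np.float64(14.6)]
```

>>> jog_arm:
  commands:
    - [-1,[0.009,0,0.15],[0,0,0]]
    - [-1,[0,0,0.12],[0,0,0]]
    - [-1,[0,0,0.08],[0,0,0]]
    - [-1,[0,0,0.08],[0,0,0]]
    - [-1,[0,0,0],[0,0,0]]

```text
t: 20.2
ee_pos: [455.9, 30.5, 135.2]
orientation: [-1.936, -2.472, 0.004]
ft_force: [-0.2, 0.3, -0.6]
width: 15.7
grasp_force: 30.0
```

```bash
python3 st2.py
```

```text
20.2 [455.9  30.5 135.2] corr tool mm [-0.45  0.63 -0.  ] tool z [-0.0027 -0.0011 -1.    ] rot [-0.0037  0.0005 -0.0032] F [-0.2  0.3 -0.6] 15.667724918680758
```

In the hole, no contact force. Continue down to just above the collar's seat.

>>> jog_arm:
  commands:
    - [-1,[-0.003,0.005,0.12],[0,0,0]]
    - [-1,[0,0,0.12],[0,0,0]]
    - [-1,[0,0,0.11],[0,0,0]]
    - [-1,[0,0,0.07],[0,0,0]]
    - [-1,[0,0,0],[0,0,0]]
    - [-1,[0,0,0],[0,0,0]]

```text
t: 20.8
ee_pos: [457.0, 30.7, 94.0]
orientation: [-1.936, -2.473, 0.002]
ft_force: [0.5, -0.4, 0.3]
width: 16.2
grasp_force: 30.0
```

```bash
python3 st2.py
```

```text
20.8 [457.   30.7  94. ] corr tool mm [-0.31 -0.5   0.  ] tool z [-0.0012 -0.001  -1.    ] rot [-0.0017  0.0009 -0.0025] F [ 0.5 -0.4  0.3] 16.152814485572488
```

Lower the last 4 mm and let go.

>>> jog_arm:
  commands:
    - [-1,[0,-0.003,0.02],[0,0,0]]
    - [-1,[0,0,0.02],[0,0,0]]
    - [-1,[0,0,0],[0,0,0]]
    - [-0.5,[0,0,0],[0,0,0]]
    - [0,[0,0,0],[0,0,0]]
    - [1,[0,0,0],[0,0,0]]
    - [1,[0,0,0],[0,0,0]]
    - [1,[0,0,0],[0,0,0]]
    - [1,[0,0,0],[0,0,0]]
    - [1,[0,0,0],[0,0,0]]

```text
t: 21.8
ee_pos: [456.8, 30.5, 90.2]
orientation: [1.937, 2.474, -0.002]
ft_force: [-1.2, -0.7, 0.1]
width: 66.5
grasp_force: 0.0
```

>>> jog_arm:
  commands:
    - [1,[0,0,-0.2],[0,0,0]]
    - [1,[0,0,-0.4],[0,0,0]]
    - [1,[0,0,-0.4],[0,0,0]]
    - [1,[0,0.2,-0.3],[0,0,0]]
    - [1,[0,0.3,-0.1],[0,0,0]]
    - [1,[0,0.3,0],[0,0,0]]
    - [1,[0,0,0],[0,0,0]]
    - [1,[0,0,0],[0,0,0]]
    - [1,[0,0,0],[0,0,0]]

```text
t: 22.7
ee_pos: [533.2, 49.7, 229.5]
orientation: [-1.936, -2.472, 0.004]
ft_force: [-0.5, -0.1, -1.3]
width: 87.8
grasp_force: 0.0
```

```bash
python3 - <<'E'
from h import *
o=get_obs();print(o['t'],o['ee_pos'],o['ft_force'],o['width'])
im,P,z,K,T=cam('side')
h=lambda I:cv2.cvtColor(I,cv2.COLOR_BGR2HSV)
a=im[165:325,220:460]
w,Pw,*_=cam('wrist')
for n,I,Q in (('side',im,P),('wrist',w,Pw)):
    H=h(I);m=(H[...,0]>18)&(H[...,0]<35)&(H[...,1]>130)&(abs(Q[...,0]-457)<25)&(abs(Q[...,1]-31)<25)&(Q[...,2]>75)&(Q[...,2]<145);p=Q[m]
    if len(p): print(n,len(p),p[:,2].min(),p[:,2].max(),[p[(p[:,2]>l)&(p[:,2]<l+15)].mean(0).round(1) for l in (80,110)])
cv2.imwrite('pics/end.png',np.vstack([cv2.resize(a,(600,400),interpolation=cv2.INTER_CUBIC)]))
E
```

```text
22.7 [533.16402911  49.67830632 229.46946665] [-0.45437568 -0.11626937 -1.29945604] 87.84797573333587
side 298 75.17171125307175 138.25557953913346 [array([453.6,  26.7,  87.2]), array([453.2,  26.5, 118. ])]
wrist 470 83.60642928221051 139.44702303143274 [array([457.8,  39.4,  85.1]), array([460.6,  39.7, 114.8])]
```

View pics/end.png

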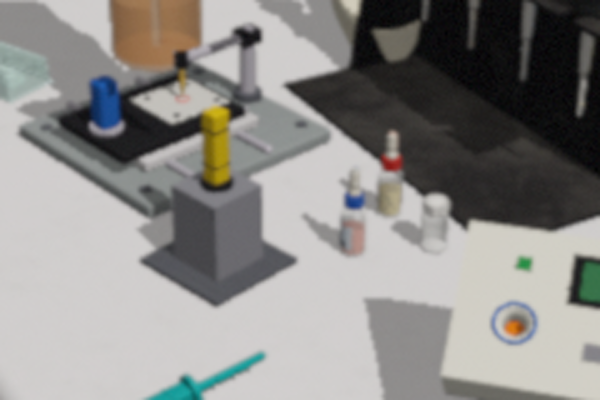

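The final picture shows the stylus seated upright in its stand (215,150), the needle at the ring (182,95), bottles and vial standing at (353,215), (391,180), (434,222), and the button released at (515,325). Handing in.

```bash
python3 -c "
from workcell import *
print(close_job())"
```

```text
the job is handed in; nothing more can be done
None
```

The job is handed in at about 23 s: carrier on its datum and let go, button held on its stop at about 8.7 N for over a second then released, stylus upright in its stand, bottles and vial undisturbed by the final picture; the hand-in call returned no verdict.

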